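# Cure the ordered owl

## Task

The colour of the tag in the red-framed order holder tells which painted owl is wanted: stand that owl upright in the middle of the white curing stand and let go. Then take the curing lamp from its cradle and, from straight in front of that owl, aim its lens squarely at the centre of the belly patch from about 7 cm away and hold it steady there for at least 2 seconds, without the lamp touching the owl. Finally lay the lamp back in its cradle the way it lay, with the owl still on the stand and everything else left where it is.

Things in the scene. Friction and masses are not known exactly. Their poses are not given: they have to be found in the camera images.
- owl_pink: Clay owl, matt black with pink ear tufts, crown disc and belly patch; 88 tall. Round body 52 in diameter, foot 44; flat wing sides 56 apart across its y (28 long, z 18 to 54): grasp there. Origin: centre of its underside; face and belly look along its own -x. 160 g. Starts upright on the board; which owl stands in which place varies.
- patch_pink (a point): Centre of the pink belly patch (29 in diameter) of the pink owl: 28.5 in front of its axis (along its -x), 36 above its underside.
- tag_pink: pink round order tag, 44 in diameter, 6 thick, fixed flat (not to be handled), top at height 20. Lies either in the order holder or in the spare tray. Origin: centre of its underside.
- owl_blue: Clay owl, matt black with blue ear tufts, crown disc and belly patch; 88 tall. Round body 52 in diameter, foot 44; flat wing sides 56 apart across its y (28 long, z 18 to 54): grasp there. Origin: centre of its underside; face and belly look along its own -x. 160 g. Starts upright on the board; which owl stands in which place varies.
- patch_blue (a point): Centre of the blue belly patch (29 in diameter) of the blue owl: 28.5 in front of its axis (along its -x), 36 above its underside.
- tag_blue: blue round order tag, 44 in diameter, 6 thick, fixed flat (not to be handled), top at height 20. Lies either in the order holder or in the spare tray. Origin: centre of its underside.
- owl_yellow: Clay owl, matt black with yellow ear tufts, crown disc and belly patch; 88 tall. Round body 52 in diameter, foot 44; flat wing sides 56 apart across its y (28 long, z 18 to 54): grasp there. Origin: centre of its underside; face and belly look along its own -x. 160 g. Starts upright on the board; which owl stands in which place varies.
- patch_yellow (a point): Centre of the yellow belly patch (29 in diameter) of the yellow owl: 28.5 in front of its axis (along its -x), 36 above its underside.
- tag_yellow: yellow round order tag, 44 in diameter, 6 thick, fixed flat (not to be handled), top at height 20. Lies either in the order holder or in the spare tray. Origin: centre of its underside.
- order_holder: White square block 90 x 90 x 14 with a raised red frame, fixed; exactly one tag lies inside its frame: the order. Origin: centre of its underside.
- spare_tray: Black tray 70 x 130 x 20, fixed, with the two tags that are not ordered. Origin: centre of its underside.
- board: Drying board, wood, 290 (x) x 170 (y) x 12, fixed, on which the three owls start, facing about to the right as seen from the robot (-y). Origin: centre of its underside.
- stand_top (a point): Centre of the flat top of the round white curing stand: 116 in diameter with a grey disc 60 in diameter in its middle, top at height 30, fixed.
- lamp: Curing lamp (always on): blue square handle 26 x 26, 130 long, dark round head 40 in diameter, 30 long, violet lens at its end. Origin: centre of the handle, on the lamp's axis; the beam goes along its own +x. The lens is 96 in front of the origin, the tail 69 behind. 180 g. Starts in the cradle, pointing about to +y. Grasp across its y, at the origin, between the cradle's two forks.
- lamp_lens (a point): Centre of the lamp's lens face; axes as the lamp's, beam along +x.
- cradle: Grey lamp cradle, fixed: base 150 x 100 x 10, two upright forks 12 thick at x = -42 and +42, each with a seat at height 67 and a slot 40 wide between tines that flare out to 100 high. 72 are free between the forks. Its x is the direction of the stored lamp's beam. Origin: centre of its underside.
- cradle_seat (a point): Where the lamp's origin lies when the lamp is in the cradle: 80 above the table, axes as the cradle's.
- pot_violet: Violet paint pot with white cap, 52 in diameter, 55 high. Origin: centre of its underside. Bystander.
- pot_green: Green paint pot with white cap, 52 in diameter, 55 high. Origin as above. Bystander.
- pot_white: White paint pot with blue cap, 60 in diameter, 70 high. Origin as above. Bystander.
- brush: Brush, 170 long, lying on the table along its x. Bystander.
- egg: Pink dotted clay egg, 68 in diameter, 80 high, standing. Origin: centre of its underside. Bystander.
Mind the look-alikes: they are no part of the job. Leave any green or turquoise look-alike of the owl_pink alone.

How it is judged (in metres and radians):
On the way, in this order (a step that is already met when the one before it is completed fails the run):
1. the owl of the ordered colour stands released, upright and still in the middle of the curing stand (((horizontal distance between tag_pink and order_holder below 0.03 m and horizontal distance between owl_pink and stand_top below 0.03 m and z of owl_pink in the frame of stand_top between -0.006 and 0.006 m and angle between owl_pink's own z axis and vertical below 0.12 rad and linear speed of owl_pink below 0.03 m/s and contact force between the fingers and owl_pink below 0.1 N) or (horizontal distance between tag_blue and order_holder below 0.03 m and horizontal distance between owl_blue and stand_top below 0.03 m and z of owl_blue in the frame of stand_top between -0.006 and 0.006 m and angle between owl_blue's own z axis and vertical below 0.12 rad and linear speed of owl_blue below 0.03 m/s and contact force between the fingers and owl_blue below 0.1 N) or (horizontal distance between tag_yellow and order_holder below 0.03 m and horizontal distance between owl_yellow and stand_top below 0.03 m and z of owl_yellow in the frame of stand_top between -0.006 and 0.006 m and angle between owl_yellow's own z axis and vertical below 0.12 rad and linear speed of owl_yellow below 0.03 m/s and contact force between the fingers and owl_yellow below 0.1 N))), for 0.2 s.
2. the lamp is lifted out of its cradle in the gripper (z of lamp in the frame of cradle_seat above 0.03 m and contact force between the fingers and lamp above 0.5 N), for 0.1 s.
3. held lamp aimed still for 1.5 s at the ordered owl's patch: lens 35 to 115 mm off along the beam, beam within 16 mm of the patch centre in y and z, within 0.5 rad of the owl's facing line (((horizontal distance between tag_pink and order_holder below 0.03 m and horizontal distance between owl_pink and stand_top below 0.03 m and z of owl_pink in the frame of stand_top between -0.006 and 0.006 m and angle between owl_pink's own z axis and vertical below 0.12 rad and linear speed of each of owl_pink, lamp below 0.03 m/s and x of patch_pink in the frame of lamp_lens between 0.035 and 0.115 m and y of patch_pink in the frame of lamp_lens between -0.016 and 0.016 m and z of patch_pink in the frame of lamp_lens between -0.016 and 0.016 m and x of lamp_lens in the frame of owl_pink below -0.05 m and angle between the x axis of lamp and the x axis of owl_pink, either way round below 0.5 rad and contact force between the fingers and lamp above 0.5 N) or (horizontal distance between tag_blue and order_holder below 0.03 m and horizontal distance between owl_blue and stand_top below 0.03 m and z of owl_blue in the frame of stand_top between -0.006 and 0.006 m and angle between owl_blue's own z axis and vertical below 0.12 rad and linear speed of each of owl_blue, lamp below 0.03 m/s and x of patch_blue in the frame of lamp_lens between 0.035 and 0.115 m and y of patch_blue in the frame of lamp_lens between -0.016 and 0.016 m and z of patch_blue in the frame of lamp_lens between -0.016 and 0.016 m and x of lamp_lens in the frame of owl_blue below -0.05 m and angle between the x axis of lamp and the x axis of owl_blue, either way round below 0.5 rad and contact force between the fingers and lamp above 0.5 N) or (horizontal distance between tag_yellow and order_holder below 0.03 m and horizontal distance between owl_yellow and stand_top below 0.03 m and z of owl_yellow in the frame of stand_top between -0.006 and 0.006 m and angle between owl_yellow's own z axis and vertical below 0.12 rad and linear speed of each of owl_yellow, lamp below 0.03 m/s and x of patch_yellow in the frame of lamp_lens between 0.035 and 0.115 m and y of patch_yellow in the frame of lamp_lens between -0.016 and 0.016 m and z of patch_yellow in the frame of lamp_lens between -0.016 and 0.016 m and x of lamp_lens in the frame of owl_yellow below -0.05 m and angle between the x axis of lamp and the x axis of owl_yellow, either way round below 0.5 rad and contact force between the fingers and lamp above 0.5 N))), for 1.5 s.
At the end, for the whole second after the job is handed in: The ordered owl stands upright (within 0.12 rad) and at rest on the curing stand, within 30 mm of its centre; the lamp lies at rest in its cradle, within 20 mm of its place, 8 mm in height and 0.2 rad, pointing the way the cradle does (((horizontal distance between tag_pink and order_holder below 0.03 m and horizontal distance between owl_pink and stand_top below 0.03 m and z of owl_pink in the frame of stand_top between -0.006 and 0.006 m and angle between owl_pink's own z axis and vertical below 0.12 rad and linear speed of owl_pink below 0.03 m/s) or (horizontal distance between tag_blue and order_holder below 0.03 m and horizontal distance between owl_blue and stand_top below 0.03 m and z of owl_blue in the frame of stand_top between -0.006 and 0.006 m and angle between owl_blue's own z axis and vertical below 0.12 rad and linear speed of owl_blue below 0.03 m/s) or (horizontal distance between tag_yellow and order_holder below 0.03 m and horizontal distance between owl_yellow and stand_top below 0.03 m and z of owl_yellow in the frame of stand_top between -0.006 and 0.006 m and angle between owl_yellow's own z axis and vertical below 0.12 rad and linear speed of owl_yellow below 0.03 m/s)) and horizontal distance between lamp and cradle_seat below 0.02 m and z of lamp in the frame of cradle_seat between -0.008 and 0.008 m and angle between the x axis of lamp and the x axis of cradle, either way round below 0.2 rad and x of lamp_lens in the frame of cradle above 0 m and linear speed of lamp below 0.02 m/s); the robot touches nothing.
It fails at once if an owl that was not ordered is moved more than 30 mm or tipped ((not (horizontal distance between tag_pink and order_holder below 0.03 m) and (distance of owl_pink from where it was at the start of the episode above 0.03 m or angle between owl_pink's own z axis and vertical above 0.5 rad)) or (not (horizontal distance between tag_blue and order_holder below 0.03 m) and (distance of owl_blue from where it was at the start of the episode above 0.03 m or angle between owl_blue's own z axis and vertical above 0.5 rad)) or (not (horizontal distance between tag_yellow and order_holder below 0.03 m) and (distance of owl_yellow from where it was at the start of the episode above 0.03 m or angle between owl_yellow's own z axis and vertical above 0.5 rad))).
It fails at once if the lamp touches an owl (contact force between lamp and owl_pink above 0.5 N or contact force between lamp and owl_blue above 0.5 N or contact force between lamp and owl_yellow above 0.5 N).
It fails at once if a bystander (pot, egg, brush) is moved more than 40 mm (distance of any of pot_violet, pot_green, pot_white, brush, egg from where it was at the start of the episode above 0.04 m).
It also fails if it takes over 67 s, if anything falls off the work surface, if the arm or the gripper's body presses on something with over 40 N, if the wrist force passes 120 N, or if a joint passes its speed limit or range.

## Robot

A 6-joint arm with a two-finger parallel gripper is mounted at the origin on the work surface. World frame = base frame: x ahead of the robot, y to its left, z up, the work surface at z = 0. Lengths are in mm, angles in degrees, forces in N, time in s.
With the tool pointing down it reaches from about 300 to 850 mm from the base axis. Payload 4.2 kg.
Tool frame: the origin (TCP) lies on the centre line of the jaws, within the pads' length; the fingertips stand 14 mm ahead of it and the grasp point (between the pads) lies 5 mm behind it; z points along the fingers, y is the line along which they close (so a half turn about z gives the same grasp; the last joint's range is limited). The gripper opens to 91 mm and grips with 3 to 60 N. Pads are 32 mm wide; open, the fingers measure 118 mm over their backs; the gripper's body (76 mm by 178 mm) begins 60 mm behind the grasp point.
Start: joints at [69.672, 18.312, 89.639, -0, 72.044, -1.146], TCP at [188.936, 543.088, 227.976] pointing down, gripper open.
Joint ranges: [-177.97, 177.97], [-48.28, 115.42], [12.27, 149.76], [-77.06, 257.06], [2.81, 150.46], [-146.56, 146.56]. Speed limits (degrees/s): [147.25, 147.25, 180, 180, 180, 180].

## Interface

Orientations are given as [roll, pitch, yaw] about the fixed x, y, z axes, in that order (R = Rz(yaw) Ry(pitch) Rx(roll)).
In Python, from workcell import env gives the robot as it stands.
- The arm moves only by the tool arm_command, never from a script. Its argument "motion" is a list of rows, each an object with "offset": the shift along the tool's x, y, z in m, a list of three; "spin": the turn about the tool's z in rad. In form: [{"offset": [tx, ty, tz], "spin": spin}, ...]. A call has 1 to 5 rows; each row shifts and turns the commanded pose from where the row before left it, along the tool's axes as they then stand; what a row does not reach is not made up. A row lasts 1/8 s, in which the tool goes at most 62.5 mm and 10.7 degrees, less where a joint would pass 70% of its speed; a pose out of reach is approached as far as the arm can. A call with a gripper value outside its range is refused whole. "jaw" is the finger opening in m, from 0 to 0.0912, set as the call begins (left out, the last holds). The fingers move at their own pace and stop on an object; "newtons" is the grip in N (left out, the last holds). Time passes only in rows, so rows that do not move let the fingers close. It gives the time, the measured TCP pose, the force, the opening and the grip force at its end, in the units of the state.
- env.state(): the state, without advancing time (a new reading comes with each control period).
- env.grab_frame(name): name is "side" or "top"; returns (picture, depth): 480x640x3 uint8, blue, green, red; 480x640 float32, mm along the optical axis (not along the pixel's ray), 0 where there is no reading.
- env.camera_model(name): a dict with "fx", "fy", "cx", "cy" (pixels), "eye" and "rotation" of the camera in the world. Camera axes: x right, y down, z forward; pixel columns grow to the right and rows downward; lengths in mm; the calibration is good to about 2 mm. A picture is of the moment at which its call begins. camera_model takes no time and is no camera call.
- env.job_done(): hands the job in; it is judged then, once.
Trained networks look in the newest picture that a camera, given by its name, has taken for a name from the list of things; names that differ only in an ending like _2 or _b are one class to them, and where a whole thing is asked for, a point or a joint stands for the part that bears it (a point fixed in the world has none). Each returns a list of dicts, best first, with "score" (0 to 1); they miss things now and then, are a little off and sometimes report something else, mostly with a low value. They report only what shows in the picture. A call takes as long as a camera call. They do not tell look-alikes from the thing itself.
- env.boxes_of(camera, target): "bbox" ([left, top, right, bottom] in pixels, round what is visible of it).
- env.pinpoint(camera, target): "location" ([column, row] in pixels: a listed point, or the origin of a listed thing).
The state is a dict: "time_s": time; "qpos": joint angles; "qvel": joint speeds; "effort": joint torques, N m; "ee_pos": TCP position; "ee_rot": TCP orientation; "force": force on the tool from outside, world axes, zero at the start; "torque": the same for the moment, N m; "gripper_width": finger opening in mm; "gripper_force": force on a finger pad.
Only numpy, scipy, OpenCV 4.12 (cv2) and the standard library are available. Lean on these libraries where they do the work, as an engineer would, in place of code of your own. Each camera call takes 0.05 s, during which the arm holds its last target. There are 200 camera calls.

## Working session

There is one attempt and no reset: what is moved stays moved. The work goes in short steps, Python scripts to look and compute and a tool call to move; the robot and the scene stay as the last step left them, time stands still between calls to the robot, and variables do not carry over. Pictures are saved under pics/ and viewed, at most 10 in all, crops included, and the job is handed in when it is done.

Besides the shell and the picture viewer there is one more tool, called after "Request:" as a command line: name --argument value ..., lists and objects as JSON in quotes. arm_command: Moves the arm, as the interface text tells. Its arguments: {"type":"object","properties":{"motion":{"type":"array"},"jaw":{"type":"number"},"newtons":{"type":"number"}},"required":["motion"]}

```bash
ls; mkdir -p pics; cat > h.py <<'E'
import numpy as np, cv2
from workcell import env
def P(cam,u,v,z=None,d=None):
    m=env.camera_model(cam); R=np.array(m["rotation"]); e=np.array(m["eye"])
    r=R@np.array([(u-m["cx"])/m["fx"],(v-m["cy"])/m["fy"],1.0])
    s=d if d is not None else (z-e[2])/r[2]
    return e+s*r
def cloud(cam,dep):
    m=env.camera_model(cam); R=np.array(m["rotation"]); e=np.array(m["eye"])
    v,u=np.mgrid[:480,:640]
    p=np.stack([(u-m["cx"])/m["fx"]*dep,(v-m["cy"])/m["fy"]*dep,dep],-1)
    return p@R.T+e
E
python3 - <<'E'
from h import *
for c in("top","side"):
    im,d=env.grab_frame(c); cv2.imwrite(f"pics/{c}0.png",im); m=env.camera_model(c); print(c,m)
    np.save(f"{c}0.npy",d)
    for n in ["owl_pink","owl_blue","owl_yellow","tag_pink","tag_blue","tag_yellow","order_holder","stand_top","lamp","cradle","lamp_lens","board"]:
        r=env.pinpoint(c,n)
        print(n,[(np.round(x["location"],1).tolist(),round(x["score"],2)) for x in r[:3]])
print(env.state())
E
```

```text
pics
top {'fx': 498.010713365275, 'fy': 498.010713365275, 'cx': 314.30043527409686, 'cy': 242.57550367324276, 'eye': array([ 504.29927661,   72.48024863, 1196.00883595]), 'rotation': array([-177.81001724,    0.47000512,  -91.53221409])}
owl_pink [([199.1, 348.7], 0.95), ([129.4, 324.0], 0.94), ([352.8, 126.4], 0.91)]
owl_blue [([207.0, 257.4], 0.91), ([481.4, 247.1], 0.53), ([389.1, 166.7], 0.35)]
owl_yellow [([227.6, 292.5], 0.61), ([204.9, 258.2], 0.55)]
tag_pink [([389.5, 166.1], 0.79), ([212.8, 257.0], 0.39)]
tag_blue [([312.8, 157.8], 0.67)]
tag_yellow [([294.3, 159.6], 0.5), ([207.0, 257.3], 0.27)]
order_holder [([384.0, 166.9], 0.74), ([293.1, 164.1], 0.31)]
stand_top []
lamp [([491.5, 247.8], 0.97), ([214.1, 258.3], 0.23)]
cradle [([481.8, 248.7], 0.94)]
lamp_lens [([452.7, 248.3], 0.94), ([491.2, 248.5], 0.3)]
board [([213.6, 257.0], 0.56)]
side {'fx': 622.4193447443768, 'fy': 622.4193447443768, 'cx': 320.83460552149074, 'cy': 231.77378320678147, 'eye': array([  28.93875063, -862.02622855, 1119.13756104]), 'rotation': array([-133.82335071,   -0.76729791,  -28.83038762])}
owl
[... 593 characters left out ...]
 [([266.9, 206.1], 0.7)]
{'time_s': 1.3, 'qpos': array([ 6.96703487e+01,  1.83104493e+01,  8.96385035e+01,  7.08417664e-04,
        7.20439309e+01, -1.14716743e+00]), 'qvel': array([-0.02761047, -0.00170968, -0.02025011, -0.00758511, -0.0838558 ,
        0.01988697]), 'effort': array([-2.76990359e-04, -4.12356627e+01, -2.32228070e+01,  7.26620480e-02,
        3.78685445e-02,  2.28411444e-06]), 'ee_pos': array([188.94598251, 543.08805607, 227.99385281]), 'ee_rot': array([ 1.79992872e+02, -5.31332090e-04,  1.60817298e+02]), 'force': array([-0.46542178,  0.52088624, -0.35240699]), 'torque': array([ 0.08073327, -0.04473945,  0.01428347]), 'gripper_force': 0.0, 'gripper_width': 91.42914147957833}
```

```bash
sed -i 's/R=np.array(m\["rotation"\])/R=Rot.from_euler("xyz",m["rotation"],degrees=True).as_matrix()/; 1a from scipy.spatial.transform import Rotation as Rot' h.py
python3 -c "
from h import *
print(P('top',389,166,z=20),P('side',414,275,z=20),P('top',491,248,z=80),P('side',397.8,360.4,z=80))"
```

```text
[ 726.59400432 -101.24043756   20.        ] [ 718.50455218 -100.60895345   20.        ] [ 524.39315559 -314.01331998   80.        ] [ 520.29097655 -315.56581397   80.        ]
```

View pics/top0.png

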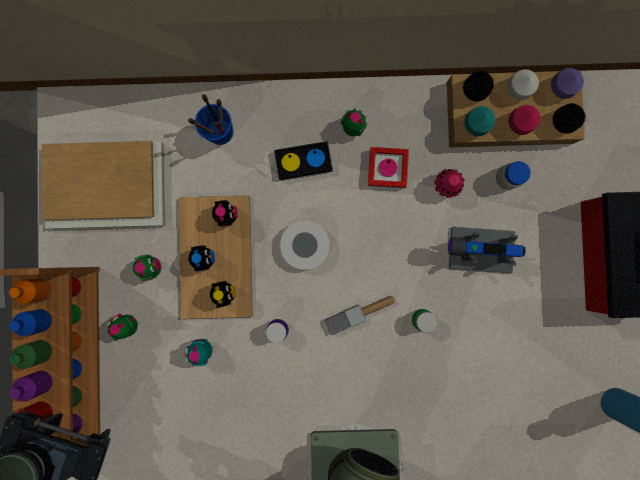

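View pics/side0.png

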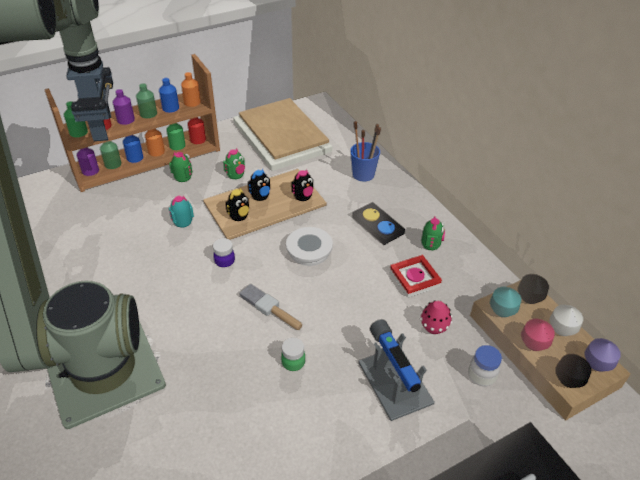

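```bash
python3 - <<'E'
from h import *
T=cv2.imread("pics/top0.png"); d=np.load("top0.npy"); C=cloud("top",d)
S=cv2.imread("pics/side0.png"); ds=np.load("side0.npy"); CS=cloud("side",ds)
def show(n,A,sel):
    p=A[sel]; print(n,len(p),"med",np.median(p,0).round(1),"mean",p.mean(0).round(1),"lo",np.percentile(p,2,0).round(1),"hi",np.percentile(p,98,0).round(1))
v,u=np.mgrid[:480,:640]
def box(a,b,c,e): return (u>=a)&(u<=c)&(v>=b)&(v<=e)
for n,c in dict(pink=(225,213),blue=(202,258),yel=(222,294)).items():
    b=box(c[0]-20,c[1]-20,c[0]+20,c[1]+20)
    for z in(35,80): show(f"{n}>{z}",C,b&(C[...,2]>z+0))
o=C[210,225]; 
near=(np.hypot(CS[...,0]-o[0],CS[...,1]-o[1])<50)
show("side owl",CS,near&(CS[...,2]>35)); show("side crown",CS,near&(CS[...,2]>88))
pinkS=(S[...,2]>130)&(S[...,1]<100)&(S[...,0]>60)
show("side pink low",CS,near&pinkS&(CS[...,2]<75)); show("side pink hi",CS,near&pinkS&(CS[...,2]>85))
pinkT=(T[...,2]>130)&(T[...,1]<100)
for z in (80,90,95): show(f"top pink>{z}",C,box(205,193,245,233)&pinkT&(C[...,2]>z))
show("patch top",C,box(205,193,245,233)&pinkT&(C[...,2]<75))
# stand
b=box(270,210,340,280)&(C[...,2]>22)&(C[...,2]<45)
show("stand",C,b); 
pts=np.argwhere(b)[:,::-1].astype(np.float32); (cc,r)=cv2.minEnclosingCircle(pts); print(cc,r,P("top",*cc,z=30))
a=(np.hypot(CS[...,0]-C[245,305][0],CS[...,1]-C[245,305][1])<75)&(CS[...,2]>24); show("stand side",CS,a)
# lamp
def blue(I): 
    h=cv2.cvtColor(I,cv2.COLOR_BGR2HSV); return (h[...,0]>100)&(h[...,0]<130)&(h[...,1]>130)&(h[...,2]>60)
for n,I,A,b in(("top",T,C,box(440,225,535,270)),("side",S,CS,box(365,310,425,395))):
    b=b&blue(I)&(A[...,2]>50); show("lamp "+n,A,b&(A[...,2]>88))
    p=A[b&(A[...,2]>88)]; q=p[:,:2]-p[:,:2].mean(0); w=np.linalg.svd(q,full_matrices=False)[2][0]; print("dir",np.degrees(np.arctan2(w[1],w[0])))
L=box(440,225,535,270)&(C[...,2]>70); show("lamp all",C,L)
cr=box(440,220,525,280)&(C[...,2]>5)&(C[...,2]<20); show("cradle base",C,cr)
rc=cv2.minAreaRect(C[cr][:,:2].astype(np.float32)); print(rc)
out=np.hstack([cv2.resize(T[185:245,195:255],(380,380),interpolation=cv2.INTER_CUBIC),cv2.resize(T[215:275,440:530],(420,380),interpolation=cv2.INTER_CUBIC)]); cv2.imwrite("pics/crop0.png",out)
E
```

```text
pink>35 522 med [620.  281.3  81.4] mean [618.7 279.   94.7] lo [593.9 258.5  42.7] hi [649.  306.9  97.8]
pink>80 280 med [620.7 284.   89.1] mean [618.5 278.9 120.3] lo [504.3  72.5  80.5] hi [ 640.4  304.9 1196. ]
blue>35 527 med [519.7 334.9  80.6] mean [520.  332.3  94.1] lo [494.2 314.   41.7] hi [546.9 361.2  98.1]
blue>80 277 med [520.  339.3  89.2] mean [520.5 332.3 120.4] lo [501.8  72.5  80.3] hi [ 539.6  360.7 1196. ]
yel>35 525 med [439.3 289.5  81.4] mean [439.9 286.4  96.9] lo [411.8 266.5  44. ] hi [466.  315.3  98.1]
yel>80 290 med [438.5 292.2  88.3] mean [439.8 286.7 122.5] lo [418.1  72.5  80.5] hi [ 504.3  314.  1196. ]
side owl 461 med [612.3 274.4  69.5] mean [613.4 275.1  69.4] lo [591.7 257.7  37.7] hi [644.  298.9  97.5]
side crown 82 med [619.8 282.5  94.1] mean [619.5 283.5  93.9] lo [602.9 270.1  88.8] hi [635.4 297.1  99.3]
side pink low 68 med [622.9 260.5  51.7] mean [623.6 261.6  49.7] lo [610.6 256.1  28.9] hi [638.6 281.5  65.1]
side pink hi 49 med [618.1 284.6  95.2] mean [617.7 285.4  94.4] lo [602.9 278.2  86.2] hi [632.1 295.1 100. ]
top pink>80
[... 678 characters left out ...]
541.5 101.1  31.6] lo [489.6  49.5  25.9] hi [595.  155.8  36.9]
lamp top 394 med [ 522.6 -337.6   92.8] mean [ 522.8 -316.   101.1] lo [ 506.6 -378.4   88.7] hi [ 538.7 -254.3   97. ]
dir -92.60109350791836
lamp side 499 med [ 515.4 -342.7   93.7] mean [ 512.8 -329.3  101.7] lo [ 502.7 -381.4   88.5] hi [ 535.1 -255.5   98. ]
dir -122.32227521506711
lamp all 1219 med [ 523.9 -290.6   93.3] mean [ 524.3 -292.2  108.4] lo [ 492.1 -379.6   74.8] hi [ 553.8 -220.3  102.2]
cradle base 1425 med [ 504.7 -319.    10.2] mean [ 519.5 -314.6   10.2] lo [ 470.2 -388.3    5.6] hi [ 575.  -241.1   15.1]
((520.8389892578125, -316.9955139160156), (205.56158447265625, 127.98726654052734), 83.37064361572266)
```

View pics/crop0.png

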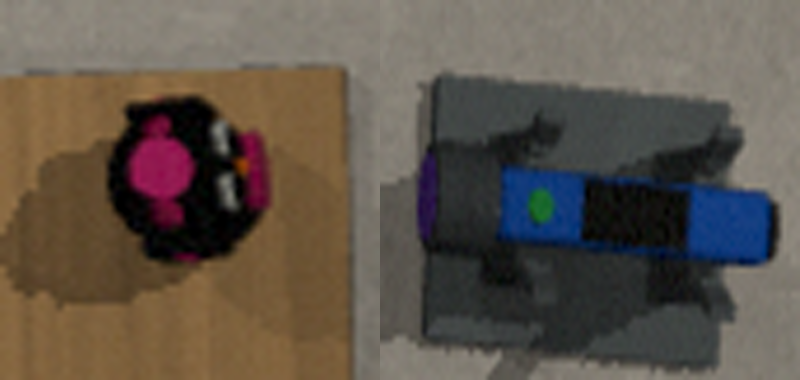

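```bash
python3 - <<'E'
from h import *
q=lambda x,y,z: P("top",195+x/6.333-.5+.08,185+y/6.333-.42,z=z)
a,b=q(158,125,97),q(168,213,97); e1,e2=q(220,138,75),q(228,193,75)
for s,t in((a,b),(e1,e2)): w=t-s; print("owl y-ish",s,t,(s+t)/2,np.degrees(np.arctan2(w[1],w[0]))) 
print("crown",q(160,165,96),"patch",q(262,170,55))
k=lambda x,y,z: P("top",440+x/4.667-.42,215+y/6.333-.42,z=z)
f,g=k(505,205,93),k(770,230,93); w=f-g; print(f,g,(f+g)/2,np.degrees(np.arctan2(w[1],w[0])))
f,g=k(430,200,80),k(775,230,80);w=f-g; print(f,g,np.degrees(np.arctan2(w[1],w[0])))
f,g=k(435,75,10),k(730,100,10);w=f-g; print("cradle edge",f,g,np.degrees(np.arctan2(w[1],w[0])))
T=cv2.imread("pics/top0.png"); C=cloud("top",np.load("top0.npy"))
h=cv2.cvtColor(T,cv2.COLOR_BGR2HSV); m=(h[...,0]>100)&(h[...,0]<130)&(h[...,1]>110)&(C[...,2]>85)&(C[...,2]<105)
m[:,:440]=0;m[:,530:]=0;m[:225]=0;m[275:]=0
print(cv2.minAreaRect(C[m][:,:2].astype(np.float32)))
E
```

```text
owl y-ish [637.14688104 288.27588218  97.        ] [606.14852753 285.3738047   97.        ] [621.64770428 286.82484344  97.        ] -174.6515373061777
owl y-ish [634.53214662 270.51292123  75.        ] [614.75495267 268.05246163  75.        ] [624.64354964 269.28269143  75.        ] -172.90833070893902
crown [623.18097952 288.04425132  96.        ] patch [624.76558247 259.00327695  55.        ]
[ 523.10554115 -434.54355778   93.        ] [ 511.04216618 -558.81334983   93.        ] [ 517.07385367 -496.6784538    93.        ] 84.45543787947018
[ 526.05516011 -404.84597958   80.        ] [ 511.05762269 -568.63124736   80.        ] 84.76811339941644
cradle edge [ 574.26550976 -439.35866183   10.        ] [ 560.79526584 -588.45303236   10.        ] 84.83750851516427
((524.166748046875, -301.88995361328125), (160.22410583496094, 26.964500427246094), 84.90381622314453)
```

Request:
arm_command --motion '[{"offset": [-0.03, -0.006, 0], "spin": 0}, {"offset": [-0.05, -0.01, 0], "spin": 0}, {"offset": [-0.05, -0.01, 0], "spin": 0}, {"offset": [-0.05, -0.01, 0], "spin": 0}, {"offset": [-0.05, -0.01, 0], "spin": 0}]' --jaw 0.091 --newtons 20

```text
time_s: 1.92
ee_pos: [392.4, 423.2, 228.1]
ee_rot: [180.0, 0.0, 160.8]
force: [0.8, 0.1, -0.1]
gripper_width: 90.7
gripper_force: 0.0
```

Request:
arm_command --motion '[{"offset": [-0.05, -0.01, 0], "spin": 0}, {"offset": [-0.05, -0.01, 0], "spin": 0}, {"offset": [-0.05, -0.01, 0], "spin": 0}, {"offset": [-0.05, -0.01, 0], "spin": 0}, {"offset": [-0.05, -0.01, 0], "spin": 0}]'

```text
time_s: 2.55
ee_pos: [612.1, 293.7, 228.0]
ee_rot: [180.0, -0.0, 160.8]
force: [0.1, 0.2, 0.7]
gripper_width: 90.9
gripper_force: 0.0
```

Request:
arm_command --motion '[{"offset": [0, 0, 0], "spin": 0.164}, {"offset": [0, 0, 0], "spin": 0.164}, {"offset": [0, 0, 0], "spin": 0.164}, {"offset": [0, 0, 0], "spin": 0.164}, {"offset": [0, 0, 0], "spin": 0.164}]'

```text
time_s: 3.18
ee_pos: [610.8, 294.7, 227.8]
ee_rot: [-180.0, -0.0, 113.5]
force: [0.1, -0.8, -1.0]
gripper_width: 91.0
gripper_force: 0.0
```

Request:
arm_command --motion '[{"offset": [0, 0, 0], "spin": 0.164}, {"offset": [0, 0, 0], "spin": 0.164}, {"offset": [0, 0, 0], "spin": 0}, {"offset": [0, 0, 0], "spin": 0}]'

```text
time_s: 3.68
ee_pos: [610.7, 294.7, 227.9]
ee_rot: [-180.0, -0.0, 95.2]
force: [1.3, 0.2, 0.2]
gripper_width: 91.1
gripper_force: 0.0
```

Request:
arm_command --motion '[{"offset": [-0.0105, 0.0095, 0.02], "spin": 0}, {"offset": [0, 0, 0.04], "spin": 0}, {"offset": [0, 0, 0.04], "spin": 0}, {"offset": [0, 0, 0.0], "spin": 0}]'

```text
time_s: 4.18
ee_pos: [619.0, 283.2, 123.0]
ee_rot: [-179.5, 0.2, 95.1]
force: [-0.1, -0.6, 0.6]
gripper_width: 91.3
gripper_force: 0.0
```

Request:
arm_command --motion '[{"offset": [0, 0, 0.03], "spin": 0}, {"offset": [0, 0, 0.03], "spin": 0}, {"offset": [0, 0, 0.022], "spin": 0}, {"offset": [0, 0, 0], "spin": 0}, {"offset": [0, 0, 0], "spin": 0}]'

```text
time_s: 4.8
ee_pos: [622.5, 285.5, 47.8]
ee_rot: [179.8, -0.1, 95.0]
force: [0.6, -0.4, 0.2]
gripper_width: 91.1
gripper_force: 0.0
```

```bash
python3 - <<'E'
from h import *
for c in("top","side"):
    im,d=env.grab_frame(c); a=im[185:255,190:260] if c=="top" else im[150:220,250:340]
    cv2.imwrite(f"pics/{c}1.png",im)
    globals()[c]=cv2.resize(a,(390,400),interpolation=cv2.INTER_CUBIC)
cv2.imwrite("pics/grasp.png",np.hstack([top,side]))
E
```

```text
(no output)
```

View pics/grasp.png

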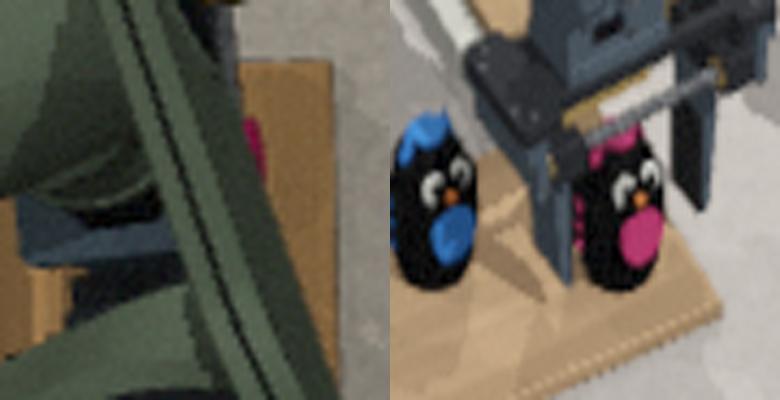

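The owl (crop centre ~(620,210)) sits between the two open fingers, nothing touching. I close the gripper.

Request:
arm_command --motion '[{"offset": [0, 0, 0], "spin": 0}, {"offset": [0, 0, 0], "spin": 0}, {"offset": [0, 0, 0], "spin": 0}, {"offset": [0, 0, 0], "spin": 0}, {"offset": [0, 0, 0], "spin": 0}]' --jaw 0.03 --newtons 20

```text
time_s: 5.52
ee_pos: [621.1, 285.1, 46.0]
ee_rot: [180.0, -0.0, 95.0]
force: [0.5, -0.3, 0.7]
gripper_width: 56.4
gripper_force: 20.0
```

Request:
arm_command --motion '[{"offset": [0, 0, -0.02], "spin": 0}, {"offset": [0, 0, -0.04], "spin": 0}, {"offset": [0, 0, -0.04], "spin": 0}, {"offset": [0, 0, 0], "spin": 0}, {"offset": [0, 0, 0], "spin": 0}]'

```text
time_s: 6.15
ee_pos: [620.3, 284.7, 144.6]
ee_rot: [-179.9, 0.0, 95.0]
force: [0.7, -0.2, -1.9]
gripper_width: 56.1
gripper_force: 20.0
```

```bash
python3 - <<'E'
from h import *
s=env.state(); print(s["ee_pos"],s["ee_rot"],s["gripper_width"],s["gripper_force"])
im,d=env.grab_frame("side"); cv2.imwrite("pics/s2.png",im); C=cloud("side",d)
m=(im[...,2]>130)&(im[...,1]<100)&(im[...,0]>60)&(np.hypot(C[...,0]-622,C[...,1]-280)<60)
h=C[m&(C[...,2]<180)]; print(len(h), np.percentile(h,[5,50,95],axis=0).round(1)); print([x for x in env.pinpoint("side","patch_pink")[:3]])
E
```

```text
[620.2679474  284.69569291 144.56567855] [-1.79864138e+02  4.31726676e-02  9.50419155e+01] 56.0865937614709 19.950715005397797
75 [[609.9 255.8 134.9]
 [622.5 259.8 149.9]
 [635.1 265.5 161.8]]
[{'location': [177.2, 204.6], 'score': 0.93}, {'location': [308.8, 163.0], 'score': 0.81}, {'location': [441.7, 236.3], 'score': 0.7}]
```

Request:
arm_command --motion '[{"offset": [-0.025, -0.0132, 0], "spin": 0}, {"offset": [-0.04, -0.0212, 0], "spin": 0}, {"offset": [-0.045, -0.0238, 0], "spin": 0}, {"offset": [-0.04, -0.0212, 0], "spin": 0}, {"offset": [-0.025, -0.0132, 0], "spin": 0}]'

```text
time_s: 6.88
ee_pos: [542.3, 100.7, 144.5]
ee_rot: [-179.8, 0.0, 95.0]
force: [0.2, 0.4, -0.8]
gripper_width: 56.0
gripper_force: 20.0
```

Request:
arm_command --motion '[{"offset": [0, 0, 0], "spin": 0}, {"offset": [0, 0, 0.02], "spin": 0}, {"offset": [0, 0, 0.03], "spin": 0}, {"offset": [0, 0, 0.02], "spin": 0}, {"offset": [0, 0, 0], "spin": 0}]'

```text
time_s: 7.5
ee_pos: [543.2, 103.3, 73.7]
ee_rot: [-179.7, -0.0, 95.1]
force: [0.3, 0.2, -0.7]
gripper_width: 56.1
gripper_force: 20.0
```

Request:
arm_command --motion '[{"offset": [0, 0, 0.004], "spin": 0}, {"offset": [0, 0, 0.004], "spin": 0}, {"offset": [0, 0, 0], "spin": 0}, {"offset": [0, 0, 0], "spin": 0}]'

```text
time_s: 8.0
ee_pos: [544.5, 102.7, 68.3]
ee_rot: [180.0, -0.0, 95.0]
force: [0.6, 0.7, -1.4]
gripper_width: 56.5
gripper_force: 20.0
```

Request:
arm_command --motion '[{"offset": [0, 0, 0.002], "spin": 0}, {"offset": [0, 0, 0.0015], "spin": 0}, {"offset": [0, 0, 0], "spin": 0}, {"offset": [0, 0, 0], "spin": 0}]'

```text
time_s: 8.5
ee_pos: [544.3, 102.6, 64.4]
ee_rot: [180.0, -0.0, 95.0]
force: [0.1, -0.7, -1.9]
gripper_width: 56.0
gripper_force: 20.0
```

Request:
arm_command --motion '[{"offset": [0, 0, 0.001], "spin": 0}, {"offset": [0, 0, 0], "spin": 0}, {"offset": [0, 0, 0], "spin": 0}]'

```text
time_s: 8.88
ee_pos: [544.4, 102.7, 64.0]
ee_rot: [180.0, -0.0, 95.0]
force: [-1.7, -0.8, 5.7]
gripper_width: 56.2
gripper_force: 20.0
```

Upward force: it is standing on the stand. Release and rise.

Request:
arm_command --motion '[{"offset": [0, 0, 0], "spin": 0}, {"offset": [0, 0, 0], "spin": 0}, {"offset": [0, 0, 0], "spin": 0}, {"offset": [0, 0, 0], "spin": 0}, {"offset": [0, 0, 0], "spin": 0}]' --jaw 0.091

```text
time_s: 9.5
ee_pos: [544.3, 102.6, 63.4]
ee_rot: [-180.0, -0.0, 95.0]
force: [-0.8, 0.3, -0.7]
gripper_width: 91.2
gripper_force: 0.0
```

Request:
arm_command --motion '[{"offset": [0, 0, -0.02], "spin": 0}, {"offset": [0, 0, -0.04], "spin": 0}, {"offset": [0, 0, -0.05], "spin": 0}, {"offset": [0, 0, -0.04], "spin": 0}, {"offset": [0, 0, -0.01], "spin": 0}]'

```text
time_s: 10.12
ee_pos: [545.5, 102.8, 226.3]
ee_rot: [179.7, -0.0, 95.0]
force: [-0.6, -0.9, -0.9]
gripper_width: 91.1
gripper_force: 0.0
```

Request:
arm_command --motion '[{"offset": [-0.024, -0.0033, 0], "spin": 0}, {"offset": [-0.045, -0.0063, 0], "spin": 0}, {"offset": [-0.045, -0.0063, 0], "spin": 0}, {"offset": [-0.045, -0.0063, 0], "spin": 0}, {"offset": [-0.045, -0.0063, 0], "spin": 0}]'

```text
time_s: 10.75
ee_pos: [532.9, -104.4, 221.8]
ee_rot: [-179.9, -0.1, 95.0]
force: [-0.5, 0.0, 0.0]
gripper_width: 91.0
gripper_force: 0.0
```

Request:
arm_command --motion '[{"offset": [-0.045, -0.0063, 0], "spin": 0}, {"offset": [-0.045, -0.0063, 0], "spin": 0}, {"offset": [-0.045, -0.0063, 0], "spin": 0}, {"offset": [-0.045, -0.0063, 0], "spin": 0}, {"offset": [-0.03, -0.0046, 0], "spin": 0}]'

```text
time_s: 11.38
ee_pos: [521.6, -316.5, 221.4]
ee_rot: [-179.9, -0.1, 95.0]
force: [1.0, 0.2, 0.0]
gripper_width: 90.8
gripper_force: 0.0
```

Request:
arm_command --motion '[{"offset": [0, 0, 0], "spin": 0.089}, {"offset": [0, 0, 0], "spin": 0.089}, {"offset": [0, 0, 0.03], "spin": 0}, {"offset": [0, 0, 0], "spin": 0}, {"offset": [0, 0, 0], "spin": 0}]'

```text
time_s: 12.0
ee_pos: [522.6, -314.9, 193.2]
ee_rot: [-180.0, -0.0, 84.8]
force: [0.3, 1.3, -0.0]
gripper_width: 91.1
gripper_force: 0.0
```

```bash
python3 - <<'E'
from h import *
s=env.state(); print(s["ee_pos"],s["ee_rot"])
a,d=env.grab_frame("top"); b,ds=env.grab_frame("side"); cv2.imwrite("pics/t3.png",a); cv2.imwrite("pics/s3.png",b)
C=cloud("top",d); D=cloud("side",ds)
for I,A,n in((a,C,"top"),(b,D,"side")):
    r=np.hypot(A[...,0]-544,A[...,1]-102)<45
    m=(I[...,2]>130)&(I[...,1]<100)&r
    for k,q in(("body",r&(A[...,2]>60)),("patch",m&(A[...,2]<90)&(A[...,2]>40)),("crown",m&(A[...,2]>100))):
        p=A[q]; print(n,k,len(p),np.percentile(p,[3,50,97],axis=0).round(1).tolist() if len(p) else 0)
    print([x for x in env.pinpoint(n,"patch_pink")[:4]], [x for x in env.pinpoint(n,"lamp")[:1]])
cv2.imwrite("pics/v3.png",np.hstack([cv2.resize(a[205:285,265:345],(390,390)),cv2.resize(b[290:410,330:450],(390,390))]))
E
```

```text
[ 522.61741821 -314.89878539  193.24772517] [-1.79968411e+02 -2.17216771e-02  8.48474502e+01]
top body 485 [[520.0, 79.1, 77.3], [545.6, 104.3, 99.7], [571.5, 126.9, 114.0]]
top patch 5 [[548.1, 78.7, 72.5], [550.4, 80.8, 88.1], [560.1, 81.1, 88.3]]
top crown 69 [[537.0, 96.2, 108.8], [545.7, 104.9, 111.3], [554.6, 113.6, 115.2]]
[{'location': [190.1, 354.8], 'score': 0.92}, {'location': [321.3, 242.2], 'score': 0.91}, {'location': [359.9, 109.7], 'score': 0.9}, {'location': [158.5, 263.4], 'score': 0.82}] [{'location': [445.5, 183.9], 'score': 0.69}]
side body 517 [[515.6, 76.6, 63.1], [536.3, 92.9, 90.3], [563.3, 116.4, 115.1]]
side patch 87 [[532.4, 75.2, 52.3], [546.7, 78.7, 69.8], [560.6, 90.9, 84.9]]
side crown 66 [[526.2, 94.6, 102.1], [540.9, 103.1, 111.4], [558.7, 111.7, 117.1]]
[{'location': [239.0, 168.9], 'score': 0.87}, {'location': [314.6, 238.6], 'score': 0.85}, {'location': [176.2, 205.3], 'score': 0.62}, {'location': [185.4, 162.3], 'score': 0.54}] [{'location': [398.1, 359.0], 'score': 0.83}]
```

View pics/v3.png

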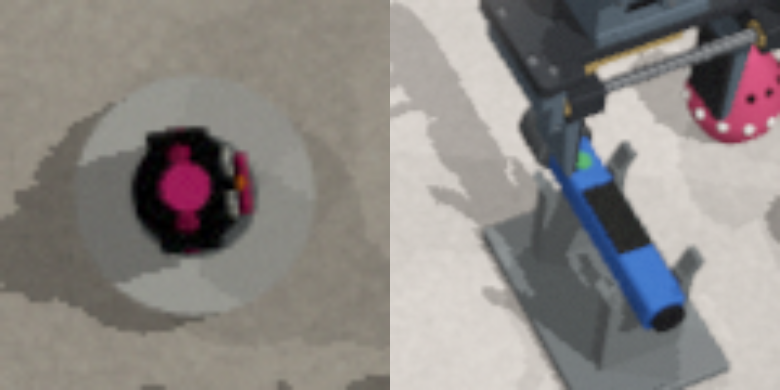

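Request:
arm_command --motion '[{"offset": [0, 0, 0.03], "spin": 0}, {"offset": [0, 0, 0.04], "spin": 0}, {"offset": [0, 0, 0.03], "spin": 0}, {"offset": [0, 0, 0.018], "spin": 0}, {"offset": [0, 0, 0], "spin": 0}]'

```text
time_s: 12.92
ee_pos: [521.8, -314.4, 74.3]
ee_rot: [-179.9, -0.1, 84.8]
force: [0.1, -0.5, 0.1]
gripper_width: 91.0
gripper_force: 0.0
```

Request:
arm_command --motion '[{"offset": [0, 0, 0], "spin": 0}, {"offset": [0, 0, 0], "spin": 0}, {"offset": [0, 0, 0], "spin": 0}, {"offset": [0, 0, 0], "spin": 0}, {"offset": [0, 0, 0], "spin": 0}]' --jaw 0.01 --newtons 30

```text
time_s: 13.55
ee_pos: [522.6, -314.9, 75.6]
ee_rot: [180.0, 0.0, 84.8]
force: [0.3, -0.0, -0.6]
gripper_width: 43.8
gripper_force: 0.0
```

Request:
arm_command --motion '[{"offset": [0, 0, 0], "spin": 0}, {"offset": [0, 0, 0], "spin": 0}, {"offset": [0, 0, 0], "spin": 0}]'

```text
time_s: 13.92
ee_pos: [522.3, -314.9, 75.3]
ee_rot: [-180.0, -0.0, 84.8]
force: [-0.9, 0.7, 1.7]
gripper_width: 25.8
gripper_force: 30.0
```

Request:
arm_command --motion '[{"offset": [0, 0, -0.01], "spin": 0}, {"offset": [0, 0, -0.025], "spin": 0}, {"offset": [0, 0, -0.03], "spin": 0}, {"offset": [0, 0, -0.01], "spin": 0}, {"offset": [0, 0, 0], "spin": 0}]'

```text
time_s: 14.55
ee_pos: [522.7, -315.0, 150.8]
ee_rot: [179.9, 0.0, 84.8]
force: [-0.4, -0.3, -2.7]
gripper_width: 26.0
gripper_force: 30.0
```

```bash
python3 - <<'E'
from h import *
s=env.state(); print(s["ee_pos"],s["ee_rot"],s["gripper_force"])
for n in("top","side"):
    I,d=env.grab_frame(n); A=cloud(n,d); cv2.imwrite(f"pics/{n}4.png",I)
    for t in("lamp_lens","lamp"):
        for x in env.pinpoint(n,t)[:1]:
            u,v=x["location"]; print(n,t,x,P(n,u,v,z=150 if t=="lamp_lens" else 150).round(1))
    h=cv2.cvtColor(I,cv2.COLOR_BGR2HSV); m=(h[...,0]>100)&(h[...,0]<130)&(h[...,1]>110)&(A[...,2]>120)&(A[...,2]<180)&(np.hypot(A[...,0]-523,A[...,1]+315)<110)
    p=A[m]; print(n,cv2.minAreaRect(p[:,:2].astype(np.float32)),np.percentile(p,[3,50,97],axis=0).round(1).tolist())
    t=m&(A[...,2]>156); q=A[t]; print("slope",np.polyfit(q[:,1],q[:,2],1))
E
```

```text
[ 522.72923677 -314.95729604  150.783082  ] [1.79944589e+02 2.10521089e-02 8.48437723e+01] 29.998748302459717
top lamp_lens {'location': [458.8, 244.8], 'score': 0.88} [ 531.7 -222.7  150. ]
top lamp {'location': [506.2, 247.8], 'score': 0.9} [ 522.7 -321.5  150. ]
top ((529.2101440429688, -268.7397155761719), (94.83087921142578, 41.59390640258789), 85.68758392333984) [[514.4, -301.4, 154.6], [528.1, -277.2, 168.2], [542.0, -251.3, 172.5]]
slope [2.24659819e-02 1.74309657e+02]
side lamp_lens {'location': [263.5, 187.7], 'score': 0.51} [479.  216.8 150. ]
side lamp {'location': [403.0, 338.0], 'score': 0.95} [ 524.5 -314.6  150. ]
side ((519.3433227539062, -331.0379638671875), (106.62264251708984, 27.378738403320312), 84.46969604492188) [[504.0, -380.9, 148.9], [510.8, -360.7, 166.1], [527.7, -331.7, 171.1]]
slope [4.16240262e-03 1.67554672e+02]
```

Request:
arm_command --motion '[{"offset": [0.0238, 0.0019, 0], "spin": 0}, {"offset": [0.045, 0.0036, 0], "spin": 0}, {"offset": [0.05, 0.0041, 0], "spin": 0}, {"offset": [0.05, 0.0041, 0], "spin": 0}, {"offset": [0.038, 0.0031, 0], "spin": 0}]'

```text
time_s: 15.48
ee_pos: [557.7, -107.2, 150.3]
ee_rot: [-180.0, -0.1, 84.9]
force: [0.5, -0.6, -1.7]
gripper_width: 26.1
gripper_force: 30.0
```

Request:
arm_command --motion '[{"offset": [0.02, 0.0016, 0], "spin": 0}, {"offset": [0, 0, 0], "spin": -0.089}, {"offset": [0, 0, 0], "spin": -0.089}, {"offset": [0, 0, 0], "spin": 0}, {"offset": [0, 0, 0], "spin": 0}]'

```text
time_s: 16.1
ee_pos: [561.2, -90.8, 150.4]
ee_rot: [-180.0, -0.0, 95.0]
force: [-0.8, -0.4, -2.2]
gripper_width: 25.9
gripper_force: 30.0
```

Request:
arm_command --motion '[{"offset": [0, 0, 0.02], "spin": 0}, {"offset": [0, 0, 0.03], "spin": 0}, {"offset": [0, 0, 0.029], "spin": 0}, {"offset": [0, 0, 0.01], "spin": 0}, {"offset": [0, 0, 0], "spin": 0}]'

```text
time_s: 16.73
ee_pos: [561.2, -90.8, 61.2]
ee_rot: [-180.0, -0.0, 95.0]
force: [-0.1, -0.0, -1.9]
gripper_width: 26.0
gripper_force: 30.0
```

```bash
python3 - <<'E'
from h import *
s=env.state(); print(s["ee_pos"],s["ee_rot"],s["gripper_force"])
L=[]
for n in("top","side"):
    I,d=env.grab_frame(n); A=cloud(n,d); cv2.imwrite(f"pics/{n}5.png",I)
    for t in("lamp_lens","patch_pink"):
        for x in env.pinpoint(n,t)[:4]:
            u,v=x["location"]; print(n,t,x["score"],P(n,u,v,z=66).round(1))
    L.append(I)
cv2.imwrite("pics/v5.png",np.hstack([cv2.resize(L[0][190:300,270:440],(400,259)),cv2.resize(L[1][190:320,240:441],(400,259))]))
E
```

```text
[561.24757394 -90.77698883  61.23879122] [-1.79960861e+02 -1.60997213e-02  9.50057410e+01] 29.998851120471954
top lamp_lens 0.65 [555.5   6.6  66. ]
top patch_pink 0.97 [546.1  65.4  66. ]
top patch_pink 0.91 [387.6 533.5  66. ]
top patch_pink 0.87 [509.2 431.1  66. ]
top patch_pink 0.75 [851.1 -21.3  66. ]
side patch_pink 0.96 [828.1 -53.5  66. ]
side patch_pink 0.79 [498.3 416.1  66. ]
side patch_pink 0.7 [291.2 366.4  66. ]
side patch_pink 0.64 [549.7  75.5  66. ]
```

View pics/v5.png

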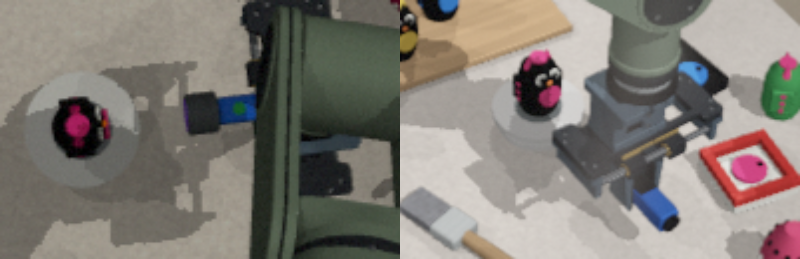

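The lamp (top crop (205,112)) points along +y at the owl's patch (105,122), about 7 cm off. I hold it there.

Request:
arm_command --motion '[{"offset": [0, 0, 0], "spin": 0}, {"offset": [0, 0, 0], "spin": 0}, {"offset": [0, 0, 0], "spin": 0}, {"offset": [0, 0, 0], "spin": 0}, {"offset": [0, 0, 0], "spin": 0}]'

```text
time_s: 17.65
ee_pos: [561.3, -90.7, 61.4]
ee_rot: [-180.0, -0.0, 95.0]
force: [0.5, 0.3, -3.1]
gripper_width: 25.7
gripper_force: 30.0
```

Request:
arm_command --motion '[{"offset": [0, 0, 0], "spin": 0}, {"offset": [0, 0, 0], "spin": 0}, {"offset": [0, 0, 0], "spin": 0}, {"offset": [0, 0, 0], "spin": 0}, {"offset": [0, 0, 0], "spin": 0}]'

```text
time_s: 18.27
ee_pos: [561.3, -90.7, 61.4]
ee_rot: [180.0, -0.0, 95.0]
force: [0.2, -0.2, -2.6]
gripper_width: 26.0
gripper_force: 30.0
```

Request:
arm_command --motion '[{"offset": [0, 0, 0], "spin": 0}, {"offset": [0, 0, 0], "spin": 0}, {"offset": [0, 0, 0], "spin": 0}, {"offset": [0, 0, 0], "spin": 0}, {"offset": [0, 0, 0], "spin": 0}]'

```text
time_s: 18.9
ee_pos: [561.3, -90.7, 61.4]
ee_rot: [180.0, -0.0, 95.0]
force: [1.1, -0.2, -1.8]
gripper_width: 26.0
gripper_force: 30.0
```

Request:
arm_command --motion '[{"offset": [0, 0, 0], "spin": 0}, {"offset": [0, 0, 0], "spin": 0}, {"offset": [0, 0, 0], "spin": 0}, {"offset": [0, 0, 0], "spin": 0}, {"offset": [0, 0, 0], "spin": 0}]'

```text
time_s: 19.52
ee_pos: [561.3, -90.7, 61.4]
ee_rot: [180.0, -0.0, 95.0]
force: [-0.1, -0.6, -2.1]
gripper_width: 25.6
gripper_force: 30.0
```

Request:
arm_command --motion '[{"offset": [0, 0, 0], "spin": 0}, {"offset": [0, 0, 0], "spin": 0}, {"offset": [0, 0, 0], "spin": 0}, {"offset": [0, 0, 0], "spin": 0}, {"offset": [0, 0, 0], "spin": 0}]'

```text
time_s: 20.15
ee_pos: [561.3, -90.7, 61.4]
ee_rot: [180.0, -0.0, 95.0]
force: [0.4, -0.3, -1.5]
gripper_width: 25.9
gripper_force: 30.0
```

Request:
arm_command --motion '[{"offset": [0, 0, -0.02], "spin": 0}, {"offset": [0, 0, -0.03], "spin": 0}, {"offset": [0, 0, -0.029], "spin": 0}, {"offset": [0, 0, -0.01], "spin": 0.089}, {"offset": [0, 0, 0], "spin": 0.089}]'

```text
time_s: 20.78
ee_pos: [561.9, -90.8, 151.7]
ee_rot: [179.9, 0.0, 84.7]
force: [-0.9, -0.0, -2.0]
gripper_width: 25.9
gripper_force: 30.0
```

Request:
arm_command --motion '[{"offset": [-0.02, -0.0016, 0], "spin": 0}, {"offset": [-0.038, -0.0031, 0], "spin": 0}, {"offset": [-0.05, -0.0041, 0], "spin": 0}, {"offset": [-0.05, -0.0041, 0], "spin": 0}, {"offset": [-0.045, -0.0036, 0], "spin": 0}]'

```text
time_s: 21.4
ee_pos: [525.5, -294.0, 150.1]
ee_rot: [-180.0, 0.0, 84.9]
force: [0.2, -0.4, -1.5]
gripper_width: 25.8
gripper_force: 30.0
```

Request:
arm_command --motion '[{"offset": [-0.0238, -0.0019, 0], "spin": 0}, {"offset": [0, 0, 0], "spin": 0}, {"offset": [0, 0, 0], "spin": 0}, {"offset": [0, 0, 0], "spin": 0}]'

```text
time_s: 21.9
ee_pos: [522.8, -313.7, 150.4]
ee_rot: [-180.0, -0.0, 84.9]
force: [-0.0, 0.6, -2.7]
gripper_width: 25.9
gripper_force: 30.0
```

Request:
arm_command --motion '[{"offset": [-0.001, 0, 0.02], "spin": 0}, {"offset": [0, 0, 0.03], "spin": 0}, {"offset": [0, 0, 0.015], "spin": 0}, {"offset": [0, 0, 0.006], "spin": 0}, {"offset": [0, 0, 0.0], "spin": 0}]'

```text
time_s: 22.52
ee_pos: [522.9, -315.8, 79.7]
ee_rot: [180.0, 0.0, 84.9]
force: [-0.1, -0.7, -1.8]
gripper_width: 25.8
gripper_force: 30.0
```

Request:
arm_command --motion '[{"offset": [0, 0, 0.002], "spin": 0}, {"offset": [0, 0, 0.001], "spin": 0}, {"offset": [0, 0, 0], "spin": 0}, {"offset": [0, 0, 0.0], "spin": 0}]'

```text
time_s: 23.02
ee_pos: [522.5, -316.0, 76.6]
ee_rot: [180.0, 0.0, 84.8]
force: [0.1, -0.4, -2.3]
gripper_width: 25.7
gripper_force: 30.0
```

Request:
arm_command --motion '[{"offset": [0, 0, 0.001], "spin": 0}, {"offset": [0, 0, 0], "spin": 0}, {"offset": [0, 0, 0.0], "spin": 0}]'

```text
time_s: 23.4
ee_pos: [522.5, -315.9, 75.4]
ee_rot: [-180.0, -0.0, 84.8]
force: [0.5, 0.2, -2.0]
gripper_width: 25.7
gripper_force: 30.0
```

Request:
arm_command --motion '[{"offset": [0, 0, 0], "spin": 0}, {"offset": [0, 0, 0], "spin": 0}, {"offset": [0, 0, 0], "spin": 0}, {"offset": [0, 0, 0], "spin": 0}, {"offset": [0, 0, 0], "spin": 0}]' --jaw 0.091

```text
time_s: 24.02
ee_pos: [522.5, -315.9, 75.4]
ee_rot: [180.0, -0.0, 84.8]
force: [-1.3, 0.2, -0.3]
gripper_width: 73.0
gripper_force: 0.0
```

Request:
arm_command --motion '[{"offset": [0, 0, 0], "spin": 0}, {"offset": [0, 0, 0], "spin": 0}, {"offset": [0, 0, 0], "spin": 0}]'

```text
time_s: 24.4
ee_pos: [522.5, -315.9, 75.4]
ee_rot: [-180.0, -0.0, 84.8]
force: [-0.1, 1.0, 0.1]
gripper_width: 91.1
gripper_force: 0.0
```

Request:
arm_command --motion '[{"offset": [0, 0, -0.02], "spin": 0}, {"offset": [0, 0, -0.05], "spin": 0}, {"offset": [0, 0, -0.05], "spin": 0}, {"offset": [0, 0, -0.05], "spin": 0}, {"offset": [0, 0, -0.02], "spin": 0}]'

```text
time_s: 25.02
ee_pos: [523.4, -316.5, 269.3]
ee_rot: [179.7, 0.2, 84.8]
force: [0.4, -0.6, 0.1]
gripper_width: 90.9
gripper_force: 0.0
```

Request:
arm_command --motion '[{"offset": [0.03, 0, 0], "spin": 0}, {"offset": [0.05, 0, 0], "spin": 0}, {"offset": [0.05, 0, 0], "spin": 0}, {"offset": [0.03, 0, 0], "spin": 0}, {"offset": [0, 0, 0], "spin": 0}]'

```text
time_s: 25.65
ee_pos: [536.9, -154.8, 265.6]
ee_rot: [180.0, -0.0, 85.0]
force: [0.1, -0.5, 0.2]
gripper_width: 91.3
gripper_force: 0.0
```

```bash
python3 - <<'E'
from h import *
L=[]
for n in("top","side"):
    I,d=env.grab_frame(n); A=cloud(n,d); cv2.imwrite(f"pics/{n}6.png",I); L.append(I)
    h=cv2.cvtColor(I,cv2.COLOR_BGR2HSV); m=(h[...,0]>100)&(h[...,0]<130)&(h[...,1]>110)&(A[...,2]>85)&(A[...,2]<105)&(np.hypot(A[...,0]-523,A[...,1]+315)<110)
    print(n,cv2.minAreaRect(A[m][:,:2].astype(np.float32)),np.median(A[m],0))
    r=(np.hypot(A[...,0]-544,A[...,1]-102)<45)&(A[...,2]>60); print(np.percentile(A[r],[3,50,97],axis=0).round(1).tolist())
cv2.imwrite("pics/v6.png",cv2.resize(np.hstack(L),(800,300)))
E
```

```text
top ((0.0, 0.0), (0.0, 0.0), 0.0) [nan nan nan]
[[520.0, 79.1, 77.2], [545.5, 104.4, 99.3], [571.4, 126.9, 113.4]]
side ((521.2157592773438, -319.5624694824219), (131.35557556152344, 28.661949157714844), 84.31417846679688) [ 516.49091808 -342.43786328   93.20463622]
[[515.7, 76.5, 62.5], [535.9, 92.2, 90.6], [564.3, 116.4, 114.7]]
  return _methods._mean(a, axis=axis, dtype=dtype,
  ret = um.true_divide(
```

View pics/v6.png

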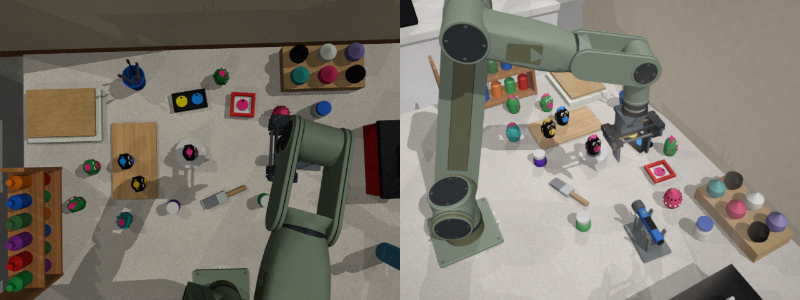

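The lamp lies in its cradle (side view (648,220)), the pink owl stands on the stand (592,145), and the other things are where they were.

```bash
python3 -c "
from h import *
print(env.job_done())"
```

```text
the job is handed in; nothing more can be done
None
```

I handed the job in after about 26 s of robot time: the pink owl (pink tag in the order holder) stands released on the curing stand, the lamp was held on its belly patch from about 7 cm for about 3.4 s, and it is back in its cradle; the hand-in returned no verdict.

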